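# Find and lock the high spot of a turning disc

## Robot

A 6-joint arm with a two-finger parallel gripper is mounted at the origin on a cart in front of the work surface, level with it; the furniture and walls round the work are solid. World frame = base frame: x ahead of the robot, y to its left, z up, the work surface at z = 0. Lengths are in m, angles in degrees, forces in N, time in s.
With the tool pointing down it reaches from about 0.325 to 0.75 m from the base axis. Payload 7.6 kg.
Tool frame: the origin (TCP) lies between the finger pads; the fingertips stand 8 mm ahead of it and the grasp point (between the pads) lies 11 mm behind it; z points along the fingers, y is the line along which they close (so a half turn about z gives the same grasp; the last joint's range is limited). The gripper opens to 85 mm and grips with 20 to 120 N. Pads are 22 mm wide; open, the fingers measure 114 mm over their backs; the gripper's body (76 mm by 85 mm) begins 54 mm behind the grasp point. The pads swing forward as they close: fully open they stand 13 mm farther back than shut.
Start: joints at [62.951, 2.991, 80.254, -0, 96.75, -4.028], TCP at [0.205, 0.483, 0.239] pointing down, gripper open.
Joint ranges: [-166.34, 166.34], [-52.06, 124.39], [6.96, 135.62], [-60.46, 240.46], [14.63, 156.25], [-167.68, 167.68]. Speed limits (degrees/s): [147.25, 147.25, 172.46, 180, 180, 180].

## Interface

Orientations are given as [roll, pitch, yaw] about the fixed x, y, z axes, in that order (R = Rz(yaw) Ry(pitch) Rx(roll)).
In Python, from station import bot, vision, models gives the robot as it stands.
- The arm moves only by the tool arm_command, never from a script. Its argument "commands" is one flat list of numbers, 5 for each row, row after row: the closure, from -1 (fully open) to 1 (shut), then the shift along the tool's x, y, z in m, then the turn about the tool's z in degrees. A call has exactly 8 rows; each row shifts and turns the commanded pose from where the row before left it, along the tool's axes as they then stand; what a row does not reach is not made up. A row lasts 1/8 s, in which the tool goes at most 62.5 mm and 10.7 degrees, less where a joint would pass 70% of its speed; a pose out of reach is approached as far as the arm can. A call with a gripper value outside its range is refused whole. The fingers move at their own pace and stop on an object; "newtons" is the grip in N (left out, the last holds). Time passes only in rows, so rows that do not move let the fingers close, or fill a call up. It gives the time, the measured TCP pose, the force, the opening and the grip force at its end, in the units of the state.
- bot.get_obs(): the state, without advancing time (a new reading comes with each control period).
- vision.get_image(name): name is "scene" or "top" or "wrist"; returns a dict with "color" (420x560x3 uint8, blue, green, red), "range_z" (420x560 float32, m along the optical axis (not along the pixel's ray), 0 where there is no reading), "fx", "fy", "cx", "cy" (pixels), "R" (3x3) and "t" (3): a world point X has camera coordinates R X + t. Camera axes: x right, y down, z forward; pixel columns grow to the right and rows downward; lengths in m; the calibration is good to about 2 mm. A picture is of the moment at which its call begins.
- bot.close_job(): hands the job in; it is judged then, once.
Trained networks look in a picture, given as the dict that the camera call returned (one of the last four; its "shot" number tells which), for a name from the list of things; names that differ only in an ending like _2 or _b are one class to them, and where a whole thing is asked for, a point or a joint stands for the part that bears it (a point fixed in the world has none). Each returns a list of dicts, best first, with "conf" (0 to 1); they miss things now and then, are a little off and sometimes report something else, mostly with a low value. They report only what shows in the picture. A call takes as long as a camera call.
- models.cut_out(target, picture): "pixels" (420x560 bool, what is visible of it).
- models.pinpoint(target, picture): "position" ([x, y, z] in m, in the coordinates of the camera as it stood for that picture, good to about 4 mm: a listed point, or the origin of a listed thing).
The state is a dict: "clock": time; "qpos": joint angles; "joint_velocities": joint speeds; "effort": joint torques, N m; "eef_pos": TCP position; "tool_rot": TCP orientation; "wrist_force": force on the tool from outside, world axes, zero at the start; "moment": the same for the moment, N m; "width": finger opening in m; "grip_force": force on a finger pad.
Only numpy, scipy, OpenCV 4.12 (cv2) and the standard library are available. Lean on these libraries where they do the work, as an engineer would, in place of code of your own. Each camera call takes 0.05 s, during which the arm holds its last target. There are 200 camera calls.

## Task

The plywood disc on the truing stand has one high spot on its edge. Turn the disc slowly (it has a crank knob) past the sprung pointer to feel where the high spot is, stop with the middle of the high spot right at the pointer, then push the brake in gently until its pad bears on the disc, so that it is held there for sanding. Do not shove the stand about the table, overload the brake pad or disturb the things round it.

Things in the scene. Friction and masses are not known exactly. Their poses are not given: they have to be found in the camera images.
- stand: truing stand: loose wooden base board 190 x 380 x 18 mm, 5 kg with all it carries, held on the table only by friction (slides at some 25 to 35 N). Origin: on its underside below the vertical wheel axis; z up, +y towards the pointer, -y towards the brake; board from y -205 to +175 mm, x -95 to +95 mm.
- wheel: turntable, turns without stops about the stand's z axis, bearing friction 0.08 N m, stays where left. Origin on the axis, 50 mm above the table; its x axis points to the crank knob. Carries a plywood disc 170 mm across, 58 to 76 mm above the table, with one smooth high spot on its edge: 3 mm high, felt for about 22 degrees to either side. Its bearing from the knob is unknown, new each time.
- knob_grip (a point): middle of the black upright crank knob, 116 mm above the table, 58 mm from the wheel axis. Knob 22 mm in diameter, from 90 to 136 mm above the table (crank arm under it: top at 86 mm); it spins freely on its pin, so a hand can keep its heading while it leads the knob round the circle.
- gauge: aluminium pointer block 40 x 34 mm, top 80 mm above the table, fixed on the stand, 140 mm from the axis. Its sprung rod (5.5 N per mm) points at the axis and just clears the disc's true edge. The high spot pushes it back, pressing with up to about 10.5 N at its middle: all along the high spot the crank then drags clearly more (some 3 to 8 N more at the knob than the 1.5 N elsewhere).
- pointer_tip (a point): tip of the pointer rod, 67 mm above the table, 85 mm from the wheel axis along the stand's +y
- brake: brake carriage, slides along the stand's y, towards the wheel by up to 40 mm, 7 N friction, stays where left. Its rubber pad faces the disc on a 1 N per mm spring with 8 mm travel, then hard; carriage fully back: pad 15 mm off the disc, origin 145 mm from the axis, 18 mm above the table. Outer end: handle plate 36 mm wide, 12 mm thick along y, top 126 mm above the table; push its outer face.
- brake_grip (a point): middle of the handle plate's thickness, 106 mm above the table; its outer face lies 6 mm towards the stand's -y
- water_cup: white plastic cup, 72 mm across, 87 mm tall, a bystander; origin at the centre of its underside
- gouache_pot: small white screw pot, 36 mm across, 41 mm tall, a bystander; origin at the centre of its underside
- eraser: small eraser in a sleeve, 18 x 42 x 12 mm, a bystander; origin at the centre of its underside

How it is judged:
By the outcome, as a careful person would: the job done as asked, in the order asked, and still so for the second after the job is handed in, with the robot touching nothing.
It also fails if it takes over 72 s, if anything falls off the work surface, if the arm or the gripper's body presses on something with over 40 N, if the wrist force passes 120 N, or if a joint passes its speed limit or range.

## Working session

There is one attempt and no reset: what is moved stays moved. The work goes in short steps, Python scripts to look and compute and a tool call to move; the robot and the scene stay as the last step left them, time stands still between calls to the robot, and variables do not carry over. Pictures are saved under pics/ and viewed, at most 10 in all, crops included, and the job is handed in when it is done.

Besides the shell and the picture viewer there is one more tool, called after "Request:" as a command line: name --argument value ..., lists and objects as JSON in quotes. arm_command: Moves the arm, as the interface text tells. Its arguments: {"type":"object","properties":{"commands":{"type":"array"},"newtons":{"type":"number"}},"required":["commands"]}

```bash
ls; mkdir -p pics; cat > h.py <<'E'
import numpy as np, cv2
from station import bot, vision, models
def w(p,pic): return np.array(pic["R"]).T@(np.array(p)-np.array(pic["t"]))
def find(names,pic,n=2):
    for t in names:
        for d in models.pinpoint(t,pic)[:n]:
            print(t,round(d["conf"],2),np.round(w(d["position"],pic),4))
E
python3 - <<'E'
from h import *
o=bot.get_obs(); print({k:np.round(v,3) for k,v in o.items()})
for c in("scene","top"):
    p=vision.get_image(c); cv2.imwrite(f"pics/{c}0.png",p["color"]); print(c)
    find(["stand","wheel","knob_grip","gauge","pointer_tip","brake","brake_grip","water_cup","gouache_pot","eraser"],p,1)
E
```

```text
pics
{'clock': np.float64(0.0), 'qpos': array([ 6.2950e+01,  3.0280e+00,  8.0312e+01, -1.0000e-03,  9.6750e+01,
       -4.0280e+00]), 'joint_velocities': array([ 0.022,  0.019,  0.094, -0.013, -0.009, -0.07 ]), 'effort': array([-1.0000e-03, -3.8167e+01, -3.6018e+01, -0.0000e+00,  6.0000e-03,
        0.0000e+00]), 'eef_pos': array([0.205, 0.483, 0.238]), 'tool_rot': array([-1.79910e+02, -5.00000e-03,  1.56978e+02]), 'wrist_force': array([ 0.083, -0.113, -0.204]), 'moment': array([-0.004, -0.038, -0.053]), 'grip_force': np.float64(0.0), 'width': np.float64(0.085)}
scene
stand 0.64 [ 0.5062 -0.0105 -0.004 ]
wheel 0.58 [ 0.3854 -0.3411 -0.0007]
knob_grip 0.49 [0.5123 0.1297 0.0198]
gauge 0.64 [0.5109 0.1278 0.0193]
pointer_tip 0.62 [0.5107 0.0731 0.0617]
brake 0.72 [ 0.5021 -0.1493  0.0184]
brake_grip 0.94 [ 0.4974 -0.1706  0.1067]
water_cup 0.83 [ 0.5975 -0.3656 -0.002 ]
gouache_pot 0.54 [ 0.3868 -0.3368 -0.    ]
eraser 0.61 [0.3779 0.3378 0.0007]
top
stand 0.92 [ 0.509  -0.0087 -0.0017]
wheel 0.68 [ 0.5076 -0.0081  0.0506]
knob_grip 0.58 [0.5628 0.0143 0.1149]
gauge 0.51 [0.5139 0.1326 0.0191]
pointer_tip 0.71 [0.5153 0.0758 0.0648]
brake 0.87 [ 0.503  -0.1502  0.0199]
brake_grip 0.66 [ 0.4994 -0.1728  0.1052]
water_cup 0.76 [ 0.5988 -0.3679  0.0057]
gouache_pot 0.62 [ 0.3937 -0.3389  0.0004]
eraser 0.61 [ 0.384   0.3355 -0.0038]
```

View pics/scene0.png

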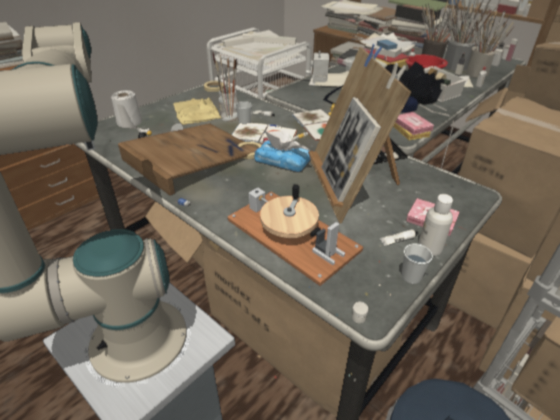

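View pics/top0.png

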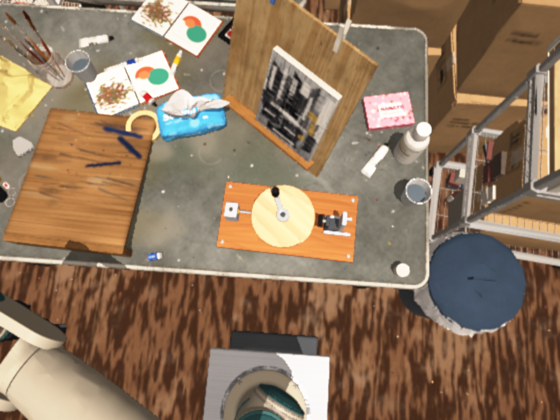

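The scene view shows the stand in front of the easel, with the cup and pot off to the right. The top view shows the wheel centre near (283,215), the knob near (275,190), the gauge at (232,210) on the left and the brake at about (335,220) on the right. The wheel position from the scene view was wrong; the top view's is plausible.

```bash
cat >> h.py <<'E'
def cloud(p):
    z=p["range_z"]; v,u=np.indices(z.shape); m=z>0
    c=np.stack([(u-p["cx"])/p["fx"]*z,(v-p["cy"])/p["fy"]*z,z],-1)
    return (c-np.array(p["t"]))@np.array(p["R"]),m
E
python3 - <<'E'
from h import *
from scipy.spatial.transform import Rotation as Ro
o=bot.get_obs()
p=vision.get_image("wrist"); R=np.array(p["R"]);t=np.array(p["t"])
T=Ro.from_euler("xyz",o["tool_rot"],degrees=True).as_matrix()
print("cam in tool",T.T@(-R.T@t-o["eef_pos"]),"cam axes in tool",(T.T@R.T).round(2),p["fx"])
for c in("top","scene"):
    p=vision.get_image(c);X,m=cloud(p)
    for lo,hi in((.14,.2),(.2,.3),(.3,.5),(.5,.9)):
        s=m&(X[...,2]>lo)&(X[...,2]<hi)&(abs(X[...,1]+.01)<.25)&(X[...,0]>.4)&(X[...,0]<.9)
        if s.any():
            q=X[s]; i=q[:,0].argmin(); print(c,lo,hi,s.sum(),"minx pt",q[i].round(3),"miny",q[q[:,1].argmin()].round(3))
    s=m&(X[...,2]>.118)&(X[...,2]<.14)&(np.hypot(X[...,0]-.508,X[...,1]+.009)<.09)
    print("knob top",s.sum(),X[s].mean(0))
    d=models.cut_out("wheel",p)[:1]
    s=m&(abs(X[...,2]-.076)<.004)&(np.hypot(X[...,0]-.508,X[...,1]+.009)<.1)
    q=X[s][:,:2].astype(np.float32); print("disc",len(q),cv2.minEnclosingCircle(q),q.min(0),q.max(0))
E
```

```text
cam in tool [ 0.07538129  0.00016574 -0.13605771] cam axes in tool [[ 0.   -0.96 -0.3 ]
 [ 1.    0.   -0.  ]
 [ 0.   -0.3   0.96]] 293.39931713299427
top 0.14 0.2 2055 minx pt [ 0.68  -0.122  0.14 ] miny [ 0.701 -0.143  0.198]
top 0.2 0.3 3766 minx pt [ 0.696 -0.14   0.203] miny [ 0.727 -0.162  0.291]
top 0.3 0.5 6256 minx pt [ 0.724 -0.161  0.302] miny [ 0.761 -0.188  0.415]
knob top 62 [0.55889222 0.0127929  0.13215759]
disc 2578 ((0.5070284008979797, -0.016761397942900658), 0.09195860475301743) [ 0.42410347 -0.10807764] [0.5916824  0.07507401]
scene 0.14 0.2 1130 minx pt [ 0.678 -0.127  0.14 ] miny [ 0.699 -0.144  0.2  ]
scene 0.2 0.3 1884 minx pt [ 0.692 -0.138  0.2  ] miny [ 0.725 -0.165  0.298]
scene 0.3 0.5 2579 minx pt [ 0.72  -0.161  0.302] miny [ 0.758 -0.188  0.412]
knob top 48 [0.55336313 0.00924269 0.12753338]
disc 1411 ((0.5052139759063721, -0.017598416656255722), 0.09176137298345566) [ 0.41843507 -0.10872274] [0.58924717 0.07290073]
```

```bash
cat >> h.py <<'E'
def plan(way,n,c,start=None,dec=4):
    """rows from the present (or given) x,y,z,yaw through waypoints (tool down); n rows per leg"""
    o=bot.get_obs(); cur=np.array(start if start is not None else [*o["eef_pos"],o["tool_rot"][2]],float); out=[]
    for g in way:
        g=np.array(g,float)
        for i in range(n):
            d=(g-cur)/(n-i); a=np.radians(cur[3])
            ax=np.array([[np.cos(a),np.sin(a),0],[np.sin(a),-np.cos(a),0],[0,0,-1]])
            r=[*np.round(ax@d[:3],dec),round(-d[3],1)]
            cur=cur+np.array([*(ax.T@np.array(r[:3])),-r[3]]); out.append([c]+[float(x) for x in r])
    for k in range(0,len(out),8): print(str(sum(out[k:k+8],[])).replace(" ",""))
    print("end",cur.round(4))
E
python3 - <<'E'
from h import *
plan([[.508,.02,.25,90]],16,-1)
E
```

```text
[-1,-0.0287,-0.0192,-0.0007,4.2,-1,-0.0301,-0.0171,-0.0007,4.2,-1,-0.0312,-0.0148,-0.0007,4.2,-1,-0.0322,-0.0125,-0.0007,4.2,-1,-0.0331,-0.0101,-0.0007,4.2,-1,-0.0337,-0.0077,-0.0007,4.2,-1,-0.0342,-0.0052,-0.0006,4.2,-1,-0.0345,-0.0027,-0.0007,4.2]
[-1,-0.0346,-0.0001,-0.0006,4.2,-1,-0.0345,0.0024,-0.0007,4.2,-1,-0.0342,0.0049,-0.0006,4.2,-1,-0.0338,0.0074,-0.0007,4.2,-1,-0.0332,0.0099,-0.0006,4.1,-1,-0.0324,0.0122,-0.0007,4.2,-1,-0.0314,0.0146,-0.0006,4.1,-1,-0.0302,0.0167,-0.0007,4.2]
end [5.08000e-01 2.00000e-02 2.50000e-01 8.99782e+01]
```

Request:
arm_command --commands '[-1,-0.0287,-0.0192,-0.0007,4.2,-1,-0.0301,-0.0171,-0.0007,4.2,-1,-0.0312,-0.0148,-0.0007,4.2,-1,-0.0322,-0.0125,-0.0007,4.2,-1,-0.0331,-0.0101,-0.0007,4.2,-1,-0.0337,-0.0077,-0.0007,4.2,-1,-0.0342,-0.0052,-0.0006,4.2,-1,-0.0345,-0.0027,-0.0007,4.2]'

```text
clock: 2.35
eef_pos: [0.3571, 0.2507, 0.245]
tool_rot: [180.0, -0.0, 123.2]
wrist_force: [-0.2, 0.8, 0.1]
width: 0.0853
grip_force: 0.0
```

Request:
arm_command --commands '[-1,-0.0346,-0.0001,-0.0006,4.2,-1,-0.0345,0.0024,-0.0007,4.2,-1,-0.0342,0.0049,-0.0006,4.2,-1,-0.0338,0.0074,-0.0007,4.2,-1,-0.0332,0.0099,-0.0006,4.1,-1,-0.0324,0.0122,-0.0007,4.2,-1,-0.0314,0.0146,-0.0006,4.1,-1,-0.0302,0.0167,-0.0007,4.2]'

```text
clock: 3.35
eef_pos: [0.5085, 0.019, 0.2501]
tool_rot: [180.0, -0.0, 89.8]
wrist_force: [0.3, 0.4, 0.6]
width: 0.0854
grip_force: 0.0
```

```bash
python3 - <<'E'
from h import *
p=vision.get_image("wrist"); cv2.imwrite("pics/w1.png",p["color"])
o=bot.get_obs(); print(o["eef_pos"],o["tool_rot"],o["clock"])
find(["stand","wheel","knob_grip","gauge","pointer_tip","brake","brake_grip"],p,1)
np.save("w1.npy",p,allow_pickle=True)
E
```

```text
[0.50979159 0.01600835 0.24969266] [1.79970863e+02 9.67842898e-02 8.95122923e+01] 3.4
stand 0.63 [ 0.5096 -0.0068 -0.0023]
wheel 0.79 [ 0.5077 -0.0112  0.0549]
knob_grip 0.61 [0.5603 0.0141 0.1143]
gauge 0.65 [0.5131 0.1309 0.0182]
pointer_tip 0.84 [0.5094 0.0716 0.0688]
brake 0.71 [ 0.504  -0.1527  0.0158]
brake_grip 0.61 [ 0.4988 -0.1689  0.1024]
```

View pics/w1.png

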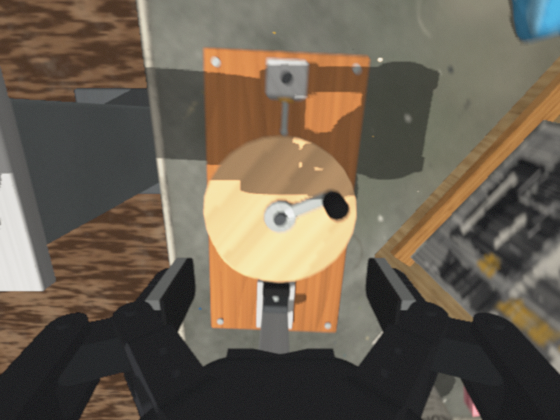

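The view shows the disc centred near pixel (280,208), the knob at (336,206), the rod and gauge at (286,80–130) and the brake at the bottom. Next I'll fit the disc edge to get the centre, and as a hint for the high spot.

```bash
cat > edge.py <<'E'
from h import *
from scipy.optimize import least_squares
def edge(p,c0=(.5085,-.0095)):
    R=np.array(p["R"]);t=np.array(p["t"]);K=np.array([[p["fx"],0,p["cx"]],[0,p["fy"],p["cy"]],[0,0,1]])
    lab=cv2.cvtColor(p["color"],cv2.COLOR_BGR2LAB).astype(np.float32)
    th=np.radians(np.arange(0,360,1.)); r=np.arange(.074,.097,.00025); c0=np.array(c0)
    for it in range(3):
        X=np.stack([c0[0]+r[None]*np.cos(th)[:,None],c0[1]+r[None]*np.sin(th)[:,None],np.full((len(th),len(r)),.076)],-1)
        q=(X@R.T+t)@K.T; uv=(q[...,:2]/q[...,2:]).astype(np.float32)
        s=cv2.remap(lab,uv[...,0],uv[...,1],cv2.INTER_LINEAR)
        g=np.linalg.norm(cv2.GaussianBlur(s,(1,1),0)[:,8:]-s[:,:-8],axis=2)
        s=cv2.GaussianBlur(g,(5,3),0); rr=r[s.argmax(1)]+.001
        P=c0+rr[:,None]*np.stack([np.cos(th),np.sin(th)],-1)
        f=least_squares(lambda v:np.hypot(*(P-v[:2]).T)-v[2],[*c0,.085],loss="soft_l1",f_scale=.0005).x; c0=f[:2]
    return f,np.degrees(th),np.hypot(*(P-f[:2]).T)-f[2]
if __name__=="__main__":
    p=np.load("w1.npy",allow_pickle=True).item(); f,th,d=edge(p); print(f.round(4))
    print((d.reshape(-1,6)*1e3).round(1).tolist() and [(int(a),round(float(m),1)) for a,m in zip(th[::8],np.median(d.reshape(-1,8),1)*1e3)])
    X,m=cloud(p)
    for n,lo,hi,c,rad in(("knob",.13,.14,(.56,.013),.02),("handle",.118,.13,(.499,-.171),.03),("gauge",.076,.084,(.513,.131),.03)):
        s=m&(X[...,2]>lo)&(X[...,2]<hi)&(np.hypot(X[...,0]-c[0],X[...,1]-c[1])<rad); q=X[s]; print(n,len(q),q.mean(0).round(4),q.min(0).round(3),q.max(0).round(3)) if len(q) else print(n,0)
E
python3 edge.py
```

```text
[ 0.5078 -0.0124  0.0857]
[(0, -9.0), (8, -9.2), (16, -0.2), (24, -0.3), (32, -0.0), (40, -0.2), (48, -0.0), (56, -0.2), (64, 0.6), (72, 0.6), (80, -0.2), (88, 0.3), (96, 0.6), (104, 0.3), (112, 0.3), (119, -0.4), (128, -0.2), (136, 2.1), (144, 5.1), (152, -0.0), (160, -0.1), (168, -0.6), (176, -0.6), (184, -0.9), (192, -0.9), (200, -0.9), (208, -0.1), (216, 1.2), (224, 1.6), (232, 1.6), (239, 1.0), (248, -0.7), (256, 0.3), (264, 0.7), (272, 0.3), (280, -0.2), (288, -0.7), (296, -0.7), (304, 0.2), (312, -0.3), (320, -0.0), (328, 0.5), (336, 0.1), (344, 0.2), (352, 0.1)]
knob 415 [0.5597 0.0149 0.136 ] [0.55  0.003 0.13 ] [0.571 0.024 0.139]
handle 3 [ 0.5083 -0.1629  0.1188] [ 0.506 -0.163  0.119] [ 0.511 -0.163  0.119]
gauge 1499 [0.514  0.1295 0.0812] [0.494 0.109 0.076] [0.534 0.147 0.084]
```

```bash
python3 - <<'E'
from h import *
o=bot.get_obs(); print(o["eef_pos"],o["tool_rot"],o["wrist_force"])
plan([[.5597,.0145,.25,90],[.5597,.0145,.16,90],[.5597,.0145,.105,90]],4,-1,[.508,.02,.25,90])
E
```

```text
[0.50766342 0.02079053 0.25017349] [ 1.79980745e+02 -1.34812304e-02  9.00664867e+01] [-0.79469621 -0.21563565  0.06221032]
[-1,-0.0014,0.0129,0.0,-0.0,-1,-0.0014,0.0129,0.0,-0.0,-1,-0.0013,0.0129,0.0,-0.0,-1,-0.0014,0.013,0.0,-0.0,-1,0.0,-0.0,0.0225,-0.0,-1,0.0,-0.0,0.0225,-0.0,-1,0.0,-0.0,0.0225,-0.0,-1,0.0,-0.0,0.0225,-0.0]
[-1,0.0,-0.0,0.0138,-0.0,-1,0.0,-0.0,0.0137,-0.0,-1,0.0,-0.0,0.0138,-0.0,-1,0.0,-0.0,0.0137,-0.0]
end [5.597e-01 1.450e-02 1.050e-01 9.000e+01]
```

Request:
arm_command --commands '[-1,-0.0014,0.0129,0,0,-1,-0.0014,0.0129,0,0,-1,-0.0014,0.0129,0,0,-1,-0.0013,0.013,0,0,-1,0,0,0.03,0,-1,0,0,0.03,0,-1,0,0,0.02,0,-1,0,0,0.01,0]'

```text
clock: 4.75
eef_pos: [0.5596, 0.0147, 0.1586]
tool_rot: [-179.9, -0.0, 90.0]
wrist_force: [-0.0, -0.7, 0.3]
width: 0.0856
grip_force: 0.0
```

```bash
python3 - <<'E'
from h import *
p=vision.get_image("wrist"); o=bot.get_obs(); print(o["clock"],o["eef_pos"],o["tool_rot"],o["wrist_force"])
find(["knob_grip","wheel","pointer_tip"],p,1)
X,m=cloud(p); s=m&(X[...,2]>.13)&(X[...,2]<.142)&(np.hypot(X[...,0]-.56,X[...,1]-.0145)<.02); q=X[s]; print(len(q),q.mean(0),q.min(0),q.max(0))
E
```

```text
4.8 [0.55936844 0.01466764 0.15785364] [-1.79848995e+02 -1.09876733e-02  8.99991559e+01] [-0.32006549 -0.60118555 -2.02092566]
knob_grip 0.75 [0.5625 0.0121 0.1146]
wheel 0.57 [ 0.5081 -0.0086  0.0539]
pointer_tip 0.84 [0.5104 0.0747 0.0668]
912 [0.56069445 0.01571528 0.13588189] [0.55003047 0.00431644 0.13002559] [0.57147551 0.02426403 0.13908637]
```

Request:
arm_command --commands '[-1,0,0.001,0.014,0,-1,0,0,0.014,0,-1,0,0,0.014,0,-1,0,0,0.011,0,0.2,0,0,0,0,0.3,0,0,0,0,1,0,0,0,0,1,0,0,0,0]' --newtons 25

```text
clock: 5.95
eef_pos: [0.5605, 0.0142, 0.1078]
tool_rot: [-180.0, 0.0, 90.0]
wrist_force: [-3.4, -1.1, 0.8]
width: 0.021
grip_force: 24.6
```

Request:
arm_command --commands '[1,0,0,0,0,1,0,0,0,0,1,0,0,0,0,1,0,0,0,0,1,0,0,0,0,1,0,0,0,0,1,0,0,0,0,1,0,0,0,0]'

```text
clock: 6.95
eef_pos: [0.5605, 0.0143, 0.1077]
tool_rot: [-180.0, 0.0, 90.0]
wrist_force: [-5.0, -1.0, 5.3]
width: 0.0212
grip_force: 24.9
```

```bash
cat >> h.py <<'E'
def arc(start,C,a0,a1,n,r=.058,c=1):
    a=np.radians(np.linspace(a0,a1,n+1)[1:]); plan([[C[0]+r*np.cos(x),C[1]+r*np.sin(x),start[2],90] for x in a],1,c,[*start,90])
def ft(C,pos,f):
    d=np.array(pos[:2])-C; r=np.hypot(*d); u=d/r; print("ang %.2f r %.2f mm  Frad %.1f Ftan %.1f"%(np.degrees(np.arctan2(d[1],d[0])),r*1e3,u@f[:2],-u[1]*f[0]+u[0]*f[1]))
E
python3 -c "
from h import *
arc([.5607,.0145,.107],(.508,-.0115),26.2,-21.8,24)"
```

```text
[1,-0.0022,0.0002,0.0,-0.0,1,-0.0019,0.0008,0.0,-0.0,1,-0.0019,0.0007,0.0,-0.0,1,-0.0019,0.0007,0.0,-0.0,1,-0.0019,0.0006,0.0,-0.0,1,-0.002,0.0005,0.0,-0.0,1,-0.0019,0.0005,0.0,-0.0,1,-0.002,0.0004,0.0,-0.0]
[1,-0.002,0.0003,0.0,-0.0,1,-0.002,0.0003,0.0,-0.0,1,-0.0021,0.0001,0.0,-0.0,1,-0.002,0.0002,0.0,-0.0,1,-0.002,-0.0,0.0,-0.0,1,-0.002,-0.0,0.0,-0.0,1,-0.002,-0.0001,0.0,-0.0,1,-0.0021,-0.0002,0.0,-0.0]
[1,-0.002,-0.0002,0.0,-0.0,1,-0.002,-0.0003,0.0,-0.0,1,-0.002,-0.0004,0.0,-0.0,1,-0.0019,-0.0005,0.0,-0.0,1,-0.002,-0.0005,0.0,-0.0,1,-0.0019,-0.0006,0.0,-0.0,1,-0.0019,-0.0006,0.0,-0.0,1,-0.0019,-0.0007,0.0,-0.0]
end [ 5.619e-01 -3.300e-02  1.070e-01  9.000e+01]
```

Request:
arm_command --commands '[1,-0.0022,0.0002,0,0,1,-0.0019,0.0008,0,0,1,-0.0019,0.0007,0,0,1,-0.0019,0.0007,0,0,1,-0.0019,0.0006,0,0,1,-0.002,0.0005,0,0,1,-0.0019,0.0005,0,0,1,-0.002,0.0004,0,0]'

```text
clock: 7.95
eef_pos: [0.5648, -0.0012, 0.1077]
tool_rot: [-180.0, -0.0, 90.0]
wrist_force: [-7.2, 0.0, 7.2]
width: 0.0206
grip_force: 25.1
```

Request:
arm_command --commands '[1,-0.002,0.0003,0,0,1,-0.002,0.0003,0,0,1,-0.0021,0.0001,0,0,1,-0.002,0.0002,0,0,1,-0.002,0,0,0,1,-0.002,0,0,0,1,-0.002,-0.0001,0,0,1,-0.0021,-0.0002,0,0]'

```text
clock: 8.95
eef_pos: [0.5648, -0.0169, 0.1077]
tool_rot: [-179.9, -0.1, 90.0]
wrist_force: [-10.6, 3.2, 10.1]
width: 0.021
grip_force: 25.4
```

```bash
python3 -c "
from h import *
arc([.5657,-.0175,.107],(.5073,-.009),-8.2,-88.2,32)"
```

```text
[1,-0.0023,-0.0014,0.0,-0.0,1,-0.0024,-0.0005,0.0,-0.0,1,-0.0025,-0.0007,0.0,-0.0,1,-0.0024,-0.0007,0.0,-0.0,1,-0.0024,-0.0008,0.0,-0.0,1,-0.0023,-0.001,0.0,-0.0,1,-0.0024,-0.001,0.0,-0.0,1,-0.0022,-0.0012,0.0,-0.0]
[1,-0.0022,-0.0012,0.0,-0.0,1,-0.0022,-0.0014,0.0,-0.0,1,-0.002,-0.0014,0.0,-0.0,1,-0.0021,-0.0015,0.0,-0.0,1,-0.0019,-0.0016,0.0,-0.0,1,-0.0019,-0.0017,0.0,-0.0,1,-0.0018,-0.0018,0.0,-0.0,1,-0.0017,-0.0018,0.0,-0.0]
[1,-0.0017,-0.002,0.0,-0.0,1,-0.0015,-0.002,0.0,-0.0,1,-0.0015,-0.002,0.0,-0.0,1,-0.0014,-0.0021,0.0,-0.0,1,-0.0013,-0.0022,0.0,-0.0,1,-0.0012,-0.0022,0.0,-0.0,1,-0.0011,-0.0023,0.0,-0.0,1,-0.001,-0.0024,0.0,-0.0]
[1,-0.0008,-0.0023,0.0,-0.0,1,-0.0008,-0.0024,0.0,-0.0,1,-0.0007,-0.0025,0.0,-0.0,1,-0.0006,-0.0024,0.0,-0.0,1,-0.0004,-0.0025,0.0,-0.0,1,-0.0004,-0.0025,0.0,-0.0,1,-0.0002,-0.0026,0.0,-0.0,1,-0.0002,-0.0025,0.0,-0.0]
end [ 5.091e-01 -6.700e-02  1.070e-01  9.000e+01]
```

Request:
arm_command --commands '[1,-0.0023,-0.0014,0,0,1,-0.0024,-0.0005,0,0,1,-0.0025,-0.0007,0,0,1,-0.0024,-0.0007,0,0,1,-0.0024,-0.0008,0,0,1,-0.0023,-0.001,0,0,1,-0.0024,-0.001,0,0,1,-0.0022,-0.0012,0,0]'

```text
clock: 9.95
eef_pos: [0.5585, -0.0357, 0.1077]
tool_rot: [180.0, -0.1, 90.0]
wrist_force: [-3.3, 3.7, 6.9]
width: 0.0208
grip_force: 25.0
```

Request:
arm_command --commands '[1,-0.0022,-0.0012,0,0,1,-0.0022,-0.0014,0,0,1,-0.002,-0.0014,0,0,1,-0.0021,-0.0015,0,0,1,-0.0019,-0.0016,0,0,1,-0.0019,-0.0017,0,0,1,-0.0018,-0.0018,0,0,1,-0.0017,-0.0018,0,0]'

```text
clock: 10.95
eef_pos: [0.5464, -0.0514, 0.1077]
tool_rot: [179.9, -0.1, 90.0]
wrist_force: [-1.8, 3.2, 5.6]
width: 0.0212
grip_force: 24.9
```

Request:
arm_command --commands '[1,-0.0016,-0.002,0,0,1,-0.0014,-0.002,0,0,1,-0.0015,-0.002,0,0,1,-0.0014,-0.0021,0,0,1,-0.0013,-0.0022,0,0,1,-0.0012,-0.0022,0,0,1,-0.0011,-0.0023,0,0,1,-0.001,-0.0024,0,0]'

```text
clock: 11.95
eef_pos: [0.5295, -0.0622, 0.1078]
tool_rot: [179.9, -0.0, 90.0]
wrist_force: [1.1, 3.1, 5.2]
width: 0.021
grip_force: 24.9
```

Request:
arm_command --commands '[1,-0.0008,-0.0023,0,0,1,-0.0008,-0.0024,0,0,1,-0.0007,-0.0025,0,0,1,-0.0006,-0.0024,0,0,1,-0.0004,-0.0025,0,0,1,-0.0004,-0.0025,0,0,1,-0.0002,-0.0026,0,0,1,-0.0002,-0.0025,0,0]'

```text
clock: 12.95
eef_pos: [0.5097, -0.0666, 0.1077]
tool_rot: [179.8, -0.0, 90.0]
wrist_force: [1.2, 2.9, 4.9]
width: 0.0214
grip_force: 24.9
```

```bash
python3 -c "
from h import *
arc([.5091,-.0668,.107],(.507,-.009),-88.2,-136.2,32)"
```

```text
[1,-0.0002,-0.0018,0.0,-0.0,1,0.0,-0.0015,0.0,-0.0,1,0.0001,-0.0015,0.0,-0.0,1,0.0001,-0.0015,0.0,-0.0,1,0.0001,-0.0016,0.0,-0.0,1,0.0002,-0.0015,0.0,-0.0,1,0.0002,-0.0015,0.0,-0.0,1,0.0002,-0.0015,0.0,-0.0]
[1,0.0003,-0.0015,0.0,-0.0,1,0.0003,-0.0014,0.0,-0.0,1,0.0004,-0.0015,0.0,-0.0,1,0.0004,-0.0015,0.0,-0.0,1,0.0004,-0.0014,0.0,-0.0,1,0.0005,-0.0015,0.0,-0.0,1,0.0005,-0.0014,0.0,-0.0,1,0.0006,-0.0014,0.0,-0.0]
[1,0.0006,-0.0014,0.0,-0.0,1,0.0006,-0.0014,0.0,-0.0,1,0.0007,-0.0014,0.0,-0.0,1,0.0007,-0.0013,0.0,-0.0,1,0.0007,-0.0013,0.0,-0.0,1,0.0008,-0.0013,0.0,-0.0,1,0.0008,-0.0013,0.0,-0.0,1,0.0008,-0.0013,0.0,-0.0]
[1,0.0009,-0.0012,0.0,-0.0,1,0.0009,-0.0013,0.0,-0.0,1,0.0009,-0.0012,0.0,-0.0,1,0.001,-0.0011,0.0,-0.0,1,0.001,-0.0012,0.0,-0.0,1,0.001,-0.0011,0.0,-0.0,1,0.0011,-0.0011,0.0,-0.0,1,0.0011,-0.0011,0.0,-0.0]
end [ 4.651e-01 -4.910e-02  1.070e-01  9.000e+01]
```

Request:
arm_command --commands '[1,-0.0002,-0.0018,0,0,1,0,-0.0015,0,0,1,0.0001,-0.0015,0,0,1,0.0001,-0.0015,0,0,1,0.0001,-0.0016,0,0,1,0.0002,-0.0015,0,0,1,0.0002,-0.0015,0,0,1,0.0002,-0.0015,0,0]'

```text
clock: 13.95
eef_pos: [0.4975, -0.0659, 0.1077]
tool_rot: [179.8, -0.0, 90.0]
wrist_force: [3.6, 2.5, 4.0]
width: 0.0211
grip_force: 24.9
```

Request:
arm_command --commands '[1,0.0003,-0.0015,0,0,1,0.0003,-0.0014,0,0,1,0.0004,-0.0015,0,0,1,0.0004,-0.0015,0,0,1,0.0004,-0.0014,0,0,1,0.0005,-0.0015,0,0,1,0.0005,-0.0014,0,0,1,0.0006,-0.0014,0,0]'

```text
clock: 14.95
eef_pos: [0.4868, -0.0631, 0.1078]
tool_rot: [179.7, 0.1, 90.0]
wrist_force: [10.5, -0.8, 0.4]
width: 0.0215
grip_force: 24.9
```

Request:
arm_command --commands '[1,0.0006,-0.0014,0,0,1,0.0006,-0.0014,0,0,1,0.0007,-0.0014,0,0,1,0.0007,-0.0013,0,0,1,0.0007,-0.0013,0,0,1,0.0008,-0.0013,0,0,1,0.0008,-0.0013,0,0,1,0.0008,-0.0013,0,0]'

```text
clock: 15.95
eef_pos: [0.4762, -0.0578, 0.1078]
tool_rot: [179.7, 0.1, 90.0]
wrist_force: [10.2, -2.8, 0.9]
width: 0.021
grip_force: 24.8
```

Request:
arm_command --commands '[1,0.0009,-0.0012,0,0,1,0.0009,-0.0013,0,0,1,0.0009,-0.0012,0,0,1,0.001,-0.0011,0,0,1,0.001,-0.0012,0,0,1,0.001,-0.0011,0,0,1,0.0011,-0.0011,0,0,1,0.0011,-0.0011,0,0]'

```text
clock: 16.95
eef_pos: [0.4661, -0.0498, 0.1077]
tool_rot: [179.8, 0.1, 90.0]
wrist_force: [5.0, -0.8, 5.0]
width: 0.0216
grip_force: 25.0
```

```bash
python3 -c "
from h import *
arc([.4651,-.0491,.107],(.507,-.009),-136.2,-148.2,8)
C=np.array((.507,-.009))
S=[.507+.058*np.cos(np.radians(-148.2)),-.009+.058*np.sin(np.radians(-148.2)),.107]
arc(S,(.507,-.009),-148.2,-84.2,64)"
```

```text
[1,0.0011,-0.001,0.0,-0.0,1,0.0011,-0.001,0.0,-0.0,1,0.0012,-0.001,0.0,-0.0,1,0.0012,-0.0009,0.0,-0.0,1,0.0012,-0.0009,0.0,-0.0,1,0.0012,-0.0009,0.0,-0.0,1,0.0013,-0.0009,0.0,-0.0,1,0.0012,-0.0008,0.0,-0.0]
end [ 4.577e-01 -3.960e-02  1.070e-01  9.000e+01]
[1,-0.0009,0.0005,0.0,-0.0,1,-0.0008,0.0006,0.0,-0.0,1,-0.0008,0.0006,0.0,-0.0,1,-0.0009,0.0006,0.0,-0.0,1,-0.0008,0.0006,0.0,-0.0,1,-0.0008,0.0006,0.0,-0.0,1,-0.0008,0.0006,0.0,-0.0,1,-0.0008,0.0006,0.0,-0.0]
[1,-0.0007,0.0007,0.0,-0.0,1,-0.0008,0.0007,0.0,-0.0,1,-0.0007,0.0006,0.0,-0.0,1,-0.0008,0.0007,0.0,-0.0,1,-0.0007,0.0007,0.0,-0.0,1,-0.0007,0.0008,0.0,-0.0,1,-0.0007,0.0007,0.0,-0.0,1,-0.0007,0.0007,0.0,-0.0]
[1,-0.0007,0.0008,0.0,-0.0,1,-0.0006,0.0008,0.0,-0.0,1,-0.0007,0.0007,0.0,-0.0,1,-0.0006,0.0008,0.0,-0.0,1,-0.0006,0.0008,0.0,-0.0,1,-0.0006,0.0008,0.0,-0.0,1,-0.0006,0.0009,0.0,-0.0,1,-0.0006,0.0008,0.0,-0.0]
[1,-0.0006,0.0008,0.0,-0.0,1,-0.0005,0.0009,0.0,-0.0,1,-0.0005,0.0008,0.0,-0.0,1,-0.0006,0.0009,0.0,-0.0,1,-0.0005,0.0009,0.0,-0.0,1,-0.0005,0.0009,0.0,-0.0,1,-0.0004,0.0009,0.0,-0.0,1,-0.0005,0.0009,0.0,-0.0]
[1,-0.0004,0.0009,0.0,-0.0,1,-0.0004,0.0009,0.0,-0.0,1,-0.0004,0.0009,0.0,-0.0,1,-0.0004,0.001,0.0,-0.0,1,-0.0004,0.0009,0.0,-0.0,1,-0.0004,0.001,0.0,-0.0,1,-0.0003,0.0009,0.0,-0.0,1,-0.0003,0.001,0.0,-0.0]
[1,-0.0003,0.0009,0.0,-0.0,1,-0.0003,0.001,0.0,-0.0,1,-0.0003,0.001,0.0,-0.0,1,-0.0003,0.001,0.0,-0.0,1,-0.0002,0.0009,0.0,-0.0,1,-0.0002,0.001,0.0,-0.0,1,-0.0002,0.001,0.0,-0.0,1,-0.0002,0.001,0.0,-0.0]
[1,-0.0002,0.001,0.0,-0.0,1,-0.0001,0.001,0.0,-0.0,1,-0.0002,0.001,0.0,-0.0,1,-0.0001,0.001,0.0,-0.0,1,-0.0001,0.001,0.0,-0.0,1,-0.0001,0.001,0.0,-0.0,1,-0.0,0.0011,0.0,-0.0,1,-0.0001,0.001,0.0,-0.0]
[1,-0.0,0.001,0.0,-0.0,1,-0.0,0.001,0.0,-0.0,1,-0.0,0.001,0.0,-0.0,1,-0.0,0.001,0.0,-0.0,1,0.0,0.001,0.0,-0.0,1,0.0001,0.001,0.0,-0.0,1,0.0001,0.001,0.0,-0.0,1,0.0001,0.0011,0.0,-0.0]
end [ 5.129e-01 -6.670e-02  1.070e-01  9.000e+01]
```

Request:
arm_command --commands '[1,0.0011,-0.001,0,0,1,0.0011,-0.001,0,0,1,0.0012,-0.001,0,0,1,0.0012,-0.0009,0,0,1,0.0012,-0.0009,0,0,1,0.0012,-0.0009,0,0,1,0.0013,-0.0009,0,0,1,0.0012,-0.0008,0,0]'

```text
clock: 17.95
eef_pos: [0.4581, -0.0398, 0.1077]
tool_rot: [179.9, 0.0, 90.0]
wrist_force: [1.9, -0.5, 7.2]
width: 0.0207
grip_force: 25.2
```

Request:
arm_command --commands '[1,-0.0009,0.0005,0,0,1,-0.0008,0.0006,0,0,1,-0.0008,0.0006,0,0,1,-0.0009,0.0006,0,0,1,-0.0008,0.0006,0,0,1,-0.0008,0.0006,0,0,1,-0.0008,0.0006,0,0,1,-0.0008,0.0006,0,0]'

```text
clock: 18.95
eef_pos: [0.4626, -0.0459, 0.1077]
tool_rot: [180.0, -0.0, 90.0]
wrist_force: [0.2, 3.2, 8.4]
width: 0.0211
grip_force: 25.4
```

Request:
arm_command --commands '[1,-0.0007,0.0007,0,0,1,-0.0008,0.0007,0,0,1,-0.0007,0.0006,0,0,1,-0.0008,0.0007,0,0,1,-0.0007,0.0007,0,0,1,-0.0007,0.0008,0,0,1,-0.0007,0.0007,0,0,1,-0.0007,0.0007,0,0]'

```text
clock: 19.95
eef_pos: [0.4674, -0.0511, 0.1076]
tool_rot: [-179.9, -0.1, 90.0]
wrist_force: [-4.7, 5.7, 11.8]
width: 0.021
grip_force: 25.7
```

Request:
arm_command --commands '[1,-0.0007,0.0008,0,0,1,-0.0006,0.0008,0,0,1,-0.0007,0.0007,0,0,1,-0.0006,0.0008,0,0,1,-0.0006,0.0008,0,0,1,-0.0006,0.0008,0,0,1,-0.0006,0.0009,0,0,1,-0.0006,0.0008,0,0]'

```text
clock: 20.95
eef_pos: [0.4733, -0.0559, 0.1076]
tool_rot: [-179.8, -0.1, 90.0]
wrist_force: [-7.7, 7.2, 14.3]
width: 0.0211
grip_force: 26.0
```

Request:
arm_command --commands '[1,-0.0006,0.0008,0,0,1,-0.0005,0.0009,0,0,1,-0.0005,0.0008,0,0,1,-0.0006,0.0009,0,0,1,-0.0005,0.0009,0,0,1,-0.0005,0.0009,0,0,1,-0.0004,0.0009,0,0,1,-0.0005,0.0009,0,0]'

```text
clock: 21.95
eef_pos: [0.4802, -0.0601, 0.1076]
tool_rot: [-179.8, -0.1, 90.0]
wrist_force: [-8.9, 6.5, 13.6]
width: 0.0208
grip_force: 26.0
```

Request:
arm_command --commands '[1,-0.0004,0.0009,0,0,1,-0.0004,0.0009,0,0,1,-0.0004,0.0009,0,0,1,-0.0004,0.001,0,0,1,-0.0004,0.0009,0,0,1,-0.0004,0.001,0,0,1,-0.0003,0.0009,0,0,1,-0.0003,0.001,0,0]'

```text
clock: 22.95
eef_pos: [0.488, -0.0635, 0.1076]
tool_rot: [-179.9, -0.1, 90.0]
wrist_force: [-6.4, 3.9, 11.9]
width: 0.021
grip_force: 25.8
```

Request:
arm_command --commands '[1,-0.0003,0.0009,0,0,1,-0.0003,0.001,0,0,1,-0.0003,0.001,0,0,1,-0.0003,0.001,0,0,1,-0.0002,0.0009,0,0,1,-0.0002,0.001,0,0,1,-0.0002,0.001,0,0,1,-0.0002,0.001,0,0]'

```text
clock: 23.95
eef_pos: [0.4964, -0.0657, 0.1077]
tool_rot: [-180.0, -0.0, 90.0]
wrist_force: [-2.1, 1.9, 10.6]
width: 0.0213
grip_force: 25.6
```

Request:
arm_command --commands '[1,-0.0002,0.001,0,0,1,-0.0001,0.001,0,0,1,-0.0002,0.001,0,0,1,-0.0001,0.001,0,0,1,-0.0001,0.001,0,0,1,-0.0001,0.001,0,0,1,0,0.0011,0,0,1,-0.0001,0.001,0,0]'

```text
clock: 24.95
eef_pos: [0.5047, -0.0667, 0.1077]
tool_rot: [180.0, -0.0, 90.0]
wrist_force: [-0.4, 3.0, 9.2]
width: 0.0213
grip_force: 25.5
```

Request:
arm_command --commands '[1,0,0.001,0,0,1,0,0.001,0,0,1,0,0.001,0,0,1,0,0.001,0,0,1,0,0.001,0,0,1,0.0001,0.001,0,0,1,0.0001,0.001,0,0,1,0.0001,0.0011,0,0]'

```text
clock: 25.95
eef_pos: [0.5127, -0.0664, 0.1077]
tool_rot: [-180.0, -0.0, 90.0]
wrist_force: [-2.1, 2.4, 9.9]
width: 0.0205
grip_force: 25.5
```

Request:
arm_command --commands '[1,0,-0.001,0,0,1,0,-0.001,0,0,1,0,-0.001,0,0,1,0,-0.001,0,0,1,0,-0.001,0,0,1,-0.0001,-0.001,0,0,1,-0.0001,-0.001,0,0,1,-0.0001,-0.0011,0,0]'

```text
clock: 26.95
eef_pos: [0.5051, -0.0667, 0.1077]
tool_rot: [179.9, -0.0, 90.0]
wrist_force: [2.2, 3.0, 6.8]
width: 0.0212
grip_force: 25.4
```

Request:
arm_command --commands '[1,0.0002,-0.001,0,0,1,0.0001,-0.001,0,0,1,0.0002,-0.001,0,0,1,0.0001,-0.001,0,0,1,0.0001,-0.001,0,0,1,0.0001,-0.001,0,0,1,0,-0.0011,0,0,1,0.0001,-0.001,0,0]'

```text
clock: 27.95
eef_pos: [0.4972, -0.0658, 0.1077]
tool_rot: [179.9, -0.0, 90.0]
wrist_force: [3.7, 2.1, 6.8]
width: 0.0209
grip_force: 25.3
```

Request:
arm_command --commands '[1,0.0003,-0.0009,0,0,1,0.0003,-0.001,0,0,1,0.0003,-0.001,0,0,1,0.0003,-0.001,0,0,1,0.0002,-0.0009,0,0,1,0.0002,-0.001,0,0,1,0.0002,-0.001,0,0,1,0.0002,-0.001,0,0]'

```text
clock: 28.95
eef_pos: [0.4903, -0.0642, 0.1078]
tool_rot: [179.7, 0.0, 90.0]
wrist_force: [8.5, 0.9, 3.1]
width: 0.021
grip_force: 25.1
```

Request:
arm_command --commands '[1,0.0004,-0.0009,0,0,1,0.0004,-0.0009,0,0,1,0.0004,-0.0009,0,0,1,0.0004,-0.001,0,0,1,0.0004,-0.0009,0,0,1,0.0004,-0.001,0,0,1,0.0003,-0.0009,0,0,1,0.0003,-0.001,0,0]'

```text
clock: 29.95
eef_pos: [0.4832, -0.0616, 0.1078]
tool_rot: [179.7, 0.1, 90.0]
wrist_force: [12.4, -0.4, 1.1]
width: 0.0209
grip_force: 25.0
```

Request:
arm_command --commands '[1,0.0006,-0.0008,0,0,1,0.0005,-0.0009,0,0,1,0.0005,-0.0008,0,0,1,0.0006,-0.0009,0,0,1,0.0005,-0.0009,0,0,1,0.0005,-0.0009,0,0,1,0.0004,-0.0009,0,0,1,0.0005,-0.0009,0,0]'

```text
clock: 30.95
eef_pos: [0.4761, -0.0577, 0.1078]
tool_rot: [179.7, 0.1, 90.0]
wrist_force: [11.3, -2.5, 0.9]
width: 0.0213
grip_force: 25.0
```

Request:
arm_command --commands '[1,0.0007,-0.0008,0,0,1,0.0006,-0.0008,0,0,1,0.0007,-0.0007,0,0,1,0.0006,-0.0008,0,0,1,0.0006,-0.0008,0,0,1,0.0006,-0.0008,0,0,1,0.0006,-0.0009,0,0,1,0.0006,-0.0008,0,0]'

```text
clock: 31.95
eef_pos: [0.4692, -0.0527, 0.1077]
tool_rot: [179.8, 0.1, 89.9]
wrist_force: [7.5, -0.9, 3.2]
width: 0.0212
grip_force: 25.1
```

Request:
arm_command --commands '[1,0.0007,-0.0007,0,0,1,0.0008,-0.0007,0,0,1,0.0007,-0.0006,0,0,1,0.0008,-0.0007,0,0,1,0.0007,-0.0007,0,0,1,0.0007,-0.0008,0,0,1,0.0007,-0.0007,0,0,1,0.0007,-0.0007,0,0]'

```text
clock: 32.95
eef_pos: [0.4631, -0.0465, 0.1077]
tool_rot: [179.9, 0.0, 90.0]
wrist_force: [3.1, 0.1, 6.6]
width: 0.0208
grip_force: 25.3
```

```bash
python3 - <<'E'
from h import *
from scipy.optimize import least_squares
D=np.array([l.split() for l in """-1 .4975 -.0659 3.6 2.5
-1 .4868 -.0631 10.5 -.8
-1 .4762 -.0578 10.2 -2.8
-1 .4661 -.0498 5 -.8
-1 .4581 -.0398 1.9 -.5
-1 .5097 -.0666 1.2 2.9
1 .4674 -.0511 -4.7 5.7
1 .4733 -.0559 -7.7 7.2
1 .4802 -.0601 -8.9 6.5
1 .488 -.0635 -6.4 3.9
1 .4964 -.0657 -2.1 1.9
1 .5047 -.0667 -.4 3
1 .5127 -.0664 -2.1 2.4
-1 .5051 -.0667 2.2 3
-1 .4972 -.0658 3.7 2.1
-1 .4903 -.0642 8.5 .9
-1 .4832 -.0616 12.4 -.4
-1 .4761 -.0577 11.3 -2.5
-1 .4692 -.0527 7.5 -.9
-1 .4631 -.0465 3.1 .1""".split("\n")],float)
C=np.array([.507,-.009]); d=D[:,1:3]-C; r=np.hypot(*d.T); a=np.arctan2(d[:,1],d[:,0]); s=D[:,0]
Ft=-s*(-np.sin(a)*D[:,3]+np.cos(a)*D[:,4]); A=np.degrees(a)
print(np.c_[s,A,r*1e3,Ft].round(1))
def mod(v,kind):
    c,lag,b1,b2,w,pk,sl=v; x=(A-c-s*lag)/w
    if kind==0: h=np.where(abs(x)<1,.5+.5*np.cos(np.pi*x),0); g=np.where(abs(x)<1,-np.sin(np.pi*x),0)
    else: h=np.exp(-2.5*x*x); g=-2*x*h
    # rising side first along motion
    return np.where(s>0,b1,b2)+pk*h+sl*h*g*s
for k in(0,1):
    f=least_squares(lambda v:mod(v,k)-Ft,[-117,0,1.5,1.5,22,8,2],loss="soft_l1"); print(k,f.x.round(2),np.sqrt((f.fun**2).mean()).round(2))
    J=np.linalg.inv(f.jac.T@f.jac); print("sd",np.sqrt(np.diag(J))[:2]*np.sqrt(2*f.cost/13))
E
```

```text
[[  -1.   -99.5   57.7    3.1]
 [  -1.  -110.5   57.7   10.1]
 [  -1.  -122.3   57.7   10.1]
 [  -1.  -135.1   57.8    4.1]
 [  -1.  -147.8   57.8    1.4]
 [  -1.   -87.3   57.7    1.3]
 [   1.  -133.2   57.8    7.3]
 [   1.  -125.7   57.8   10.5]
 [   1.  -117.7   57.7   10.9]
 [   1.  -109.2   57.7    7.3]
 [   1.  -100.6   57.7    2.4]
 [   1.   -92.3   57.7    0.5]
 [   1.   -84.3   57.7    1.9]
 [  -1.   -91.9   57.7    2.1]
 [  -1.   -99.8   57.6    3.3]
 [  -1.  -106.8   57.7    7.9]
 [  -1.  -114.3   57.7   11.5]
 [  -1.  -122.4   57.7   10.9]
 [  -1.  -130.9   57.8    6.3]
 [  -1.  -139.5   57.7    1.9]]
0 [-119.36   -1.18    1.35    1.45   25.83   10.12    0.7 ] 0.35
sd [0.26858997 0.56711959]
1 [-119.4    -1.59    1.03    1.06   24.13   10.7     0.71] 0.44
sd [0.36807222 0.88931145]
```

```bash
python3 -c "
from h import *
arc([.4624,-.0461,.107],(.507,-.009),-140.2,-118.2,16)"
```

```text
[1,-0.0011,0.0009,0.0,-0.0,1,-0.001,0.001,0.0,-0.0,1,-0.001,0.0009,0.0,-0.0,1,-0.001,0.001,0.0,-0.0,1,-0.001,0.001,0.0,-0.0,1,-0.0009,0.001,0.0,-0.0,1,-0.001,0.0011,0.0,-0.0,1,-0.0008,0.001,0.0,-0.0]
[1,-0.0009,0.0011,0.0,-0.0,1,-0.0009,0.0011,0.0,-0.0,1,-0.0008,0.0012,0.0,-0.0,1,-0.0008,0.0011,0.0,-0.0,1,-0.0007,0.0012,0.0,-0.0,1,-0.0007,0.0012,0.0,-0.0,1,-0.0007,0.0012,0.0,-0.0,1,-0.0007,0.0012,0.0,-0.0]
end [ 4.796e-01 -6.010e-02  1.070e-01  9.000e+01]
```

Request:
arm_command --commands '[1,-0.0011,0.0009,0,0,1,-0.001,0.001,0,0,1,-0.001,0.0009,0,0,1,-0.001,0.001,0,0,1,-0.001,0.001,0,0,1,-0.0009,0.001,0,0,1,-0.001,0.0011,0,0,1,-0.0008,0.001,0,0]'

```text
clock: 33.95
eef_pos: [0.4695, -0.0529, 0.1076]
tool_rot: [-179.9, -0.1, 90.0]
wrist_force: [-6.5, 6.8, 13.5]
width: 0.0212
grip_force: 26.0
```

Request:
arm_command --commands '[1,-0.0009,0.0011,0,0,1,-0.0009,0.0011,0,0,1,-0.0008,0.0012,0,0,1,-0.0008,0.0011,0,0,1,-0.0007,0.0012,0,0,1,-0.0007,0.0012,0,0,1,-0.0007,0.0012,0,0,1,-0.0007,0.0012,0,0]'

```text
clock: 34.95
eef_pos: [0.4784, -0.0591, 0.1076]
tool_rot: [-179.8, -0.1, 90.0]
wrist_force: [-8.4, 6.2, 14.0]
width: 0.0214
grip_force: 26.1
```

Request:
arm_command --commands '[1,-0.0001,0.0002,0,0,1,-0.0001,0.0001,0,0,1,0,0,0,0,1,0,0,0,0,1,0.0005,-0.0006,0,0,1,0.0004,-0.0005,0,0,1,0,0,0,0,1,0,0,0,0]'

```text
clock: 35.95
eef_pos: [0.479, -0.0595, 0.1077]
tool_rot: [179.9, 0.0, 90.0]
wrist_force: [0.5, 1.5, 8.8]
width: 0.0212
grip_force: 25.5
```

Request:
arm_command --commands '[0.35,0,0,0,0,0.2,0,0,0,0,0,0,0,0,0,0,0,0,0,0,0,0,0,-0.01,0,0,0,0,-0.03,0,0,0,0,-0.05,0,0,0,0,-0.05,0]'

```text
clock: 36.95
eef_pos: [0.4785, -0.0594, 0.2492]
tool_rot: [180.0, 0.0, 90.0]
wrist_force: [-0.5, 0.2, 0.4]
width: 0.0426
grip_force: 0.0
```

```bash
python3 - <<'E'
from h import *
bot.get_obs()
p=vision.get_image("wrist"); cv2.imwrite("pics/w2.png",p["color"]); np.save("w2.npy",p,allow_pickle=True)
o=bot.get_obs(); print(o["clock"],o["eef_pos"],o["wrist_force"])
find(["wheel","knob_grip","pointer_tip","brake","brake_grip"],p,1)
X,m=cloud(p); s=m&(X[...,2]>.13)&(X[...,2]<.142)&(np.hypot(X[...,0]-.479,X[...,1]+.0593)<.02); q=X[s]; print(len(q),q.mean(0),q.min(0),q.max(0))
from edge import edge
f,th,d=edge(p,(.507,-.009)); print(f.round(4),[(int(a),round(float(m),1)) for a,m in zip(th[::8],np.median(d.reshape(-1,8),1)*1e3)])
E
```

```text
37.0 [ 0.48043412 -0.05974881  0.25709331] [ 0.69777803 -0.23913536  6.24599109]
wheel 0.87 [ 0.5064 -0.0081  0.0573]
knob_grip 0.93 [ 0.4797 -0.0599  0.1171]
pointer_tip 0.9 [0.5131 0.072  0.0659]
brake 0.82 [ 0.5051 -0.1507  0.0168]
brake_grip 0.72 [ 0.498  -0.1672  0.1024]
416 [ 0.47957597 -0.05912479  0.1359957 ] [ 0.46962539 -0.06987784  0.13009468] [ 0.48956305 -0.05006758  0.13889725]
[ 0.5077 -0.01    0.0861] [(0, -0.6), (8, -0.4), (16, -0.4), (24, -0.4), (32, -0.5), (40, -0.6), (48, -0.5), (56, 6.8), (64, 3.3), (72, 1.6), (80, 1.9), (88, 3.8), (96, 5.4), (104, 9.1), (112, -0.5), (119, -0.6), (128, -0.6), (136, -0.4), (144, -0.6), (152, -0.5), (160, 0.0), (168, -0.4), (176, -0.4), (184, 0.4), (192, 0.1), (200, 0.3), (208, -0.1), (216, 0.1), (224, 0.1), (232, -0.1), (239, -1.6), (248, -1.5), (256, 6.4), (264, 0.8), (272, 0.4), (280, 0.1), (288, 0.3), (296, -0.1), (304, 0.0), (312, -0.5), (320, 3.8), (328, -0.1), (336, -0.4), (344, -0.2), (352, -0.1)]
```

View pics/w2.png

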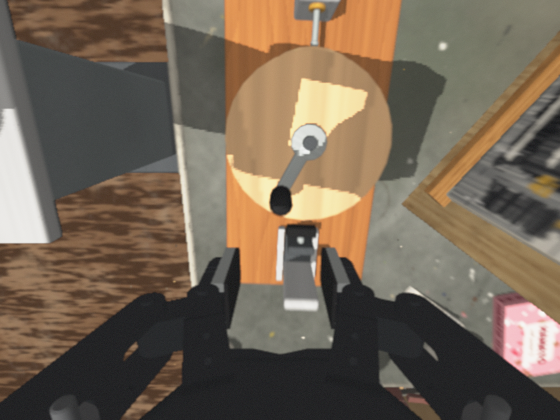

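The knob is at (280,200), as left, and the rod meets the disc at (315,45), where the rim bulges. The brake handle is at (300,290). Next is the brake.

Request:
arm_command --commands '[1,-0.039,0.005,0,0,1,-0.039,0.005,0,0,1,-0.039,0.005,0,0,1,-0.0386,0.005,0,2.8,1,0,0,0.04,0,1,0,0,0.045,0,1,0,0,0.04,0,1,0,0,0.022,0]'

```text
clock: 38.25
eef_pos: [0.4967, -0.214, 0.0956]
tool_rot: [-179.7, -0.2, 87.2]
wrist_force: [0.6, -1.4, 0.4]
width: 0.0001
grip_force: 0.0
```

```bash
python3 - <<'E'
from h import *
o=bot.get_obs(); print(o["clock"],o["eef_pos"],o["tool_rot"],o["width"],o["wrist_force"])
p=vision.get_image("wrist"); cv2.imwrite("pics/w3.png",p["color"])
find(["brake","brake_grip"],p,1)
X,m=cloud(p)
s=m&(X[...,2]>.118)&(X[...,2]<.132)&(abs(X[...,0]-.499)<.03)&(X[...,1]<-.15)&(X[...,1]>-.2); q=X[s]; print(len(q),q.mean(0),q.min(0),q.max(0),np.percentile(q[:,1],[5,50,95]))
E
```

```text
38.25 [ 0.49668411 -0.21403208  0.0956312 ] [-1.79652865e+02 -1.59434568e-01  8.71742195e+01] 0.00013031408908550378 [ 0.60317859 -1.4312218   0.43539805]
brake 0.62 [ 0.502  -0.15    0.0159]
brake_grip 0.81 [ 0.4984 -0.168   0.1025]
3112 [ 0.50030365 -0.16775429  0.12647882] [ 0.48219887 -0.17524142  0.11801835] [ 0.51830633 -0.16210696  0.12923119] [-0.17359789 -0.16747504 -0.16292074]
```

View pics/w3.png

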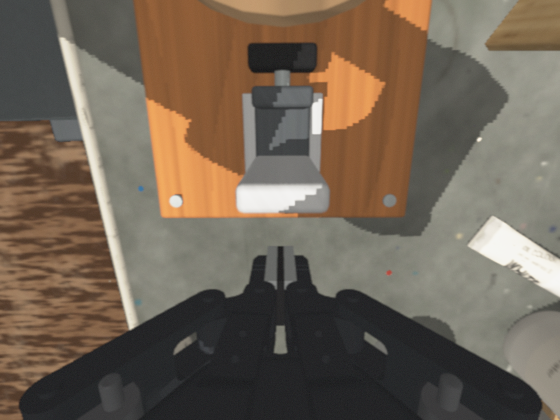

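The closed fingers are at (280,260), behind the handle plate at (283,200). The pad at (282,57) is still clear of the disc, so I'll push along the tool's +x.

Request:
arm_command --commands '[1,0.006,0.002,0,0,1,0.007,0,0,0,1,0.006,0,0,0,1,0.003,0,0,0,1,0.002,0,0,0,1,0.002,0,0,0,1,0.002,0,0,0,1,0.002,0,0,0]'

```text
clock: 39.4
eef_pos: [0.5021, -0.1859, 0.1]
tool_rot: [180.0, 0.1, 87.2]
wrist_force: [0.2, -6.5, -0.7]
width: 0.0002
grip_force: 3.5
```

Request:
arm_command --commands '[1,0.001,0,0,0,1,0.001,0,0,0,1,0.001,0,0,0,1,0.001,0,0,0,1,0.001,0,0,0,1,0.001,0,0,0,1,0.001,0,0,0,1,0.001,0,0,0]'

```text
clock: 40.4
eef_pos: [0.5024, -0.1786, 0.1]
tool_rot: [180.0, 0.2, 87.1]
wrist_force: [-0.6, -7.1, -1.8]
width: 0.0001
grip_force: 3.5
```

Request:
arm_command --commands '[1,0.001,0,0,0,1,0.001,0,0,0,1,0.001,0,0,0,1,0.001,0,0,0,1,0.0005,0,0,0,1,0.0005,0,0,0,1,0.0005,0,0,0,1,0.0005,0,0,0]'

```text
clock: 41.4
eef_pos: [0.5027, -0.1732, 0.1]
tool_rot: [180.0, 0.2, 87.1]
wrist_force: [0.3, -9.9, -1.9]
width: -0.0001
grip_force: 4.9
```

Request:
arm_command --commands '[1,0.0003,0,0,0,1,0.0003,0,0,0,1,0.0003,0,0,0,1,0.0003,0,0,0,1,0.0003,0,0,0,1,0.0003,0,0,0,1,0.0003,0,0,0,1,0.0003,0,0,0]'

```text
clock: 42.4
eef_pos: [0.5027, -0.1712, 0.1001]
tool_rot: [180.0, 0.3, 87.1]
wrist_force: [-1.0, -12.9, -1.5]
width: -0.0003
grip_force: 5.9
```

Request:
arm_command --commands '[1,-0.001,0,0,0,1,-0.002,0,0,0,1,-0.005,0,0,0,1,-0.015,0,0,0,1,-0.02,0,0,0,1,0,0,0,0,1,0,0,0,0,1,0,0,0,0]'

```text
clock: 43.4
eef_pos: [0.5009, -0.2113, 0.0999]
tool_rot: [-180.0, -0.0, 87.2]
wrist_force: [-0.9, 0.6, -0.3]
width: -0.0001
grip_force: 0.0
```

```bash
python3 - <<'E'
from h import *
o=bot.get_obs(); print(o["clock"],o["eef_pos"],o["wrist_force"])
p=vision.get_image("wrist"); cv2.imwrite("pics/w4.png",p["color"])
find(["brake","brake_grip","knob_grip","wheel"],p,1)
X,m=cloud(p)
s=m&(X[...,2]>.118)&(X[...,2]<.132)&(abs(X[...,0]-.499)<.03)&(X[...,1]<-.12)&(X[...,1]>-.2); q=X[s]; print(len(q),q.mean(0),np.percentile(q[:,1],[5,50,95]))
p=vision.get_image("top"); find(["stand","brake_grip","knob_grip","wheel","pointer_tip","gauge"],p,1)
E
```

```text
43.4 [ 0.5008626  -0.2113378   0.09990023] [-0.8663917   0.63543006 -0.3126624 ]
brake 0.79 [ 0.503  -0.1349  0.0157]
brake_grip 0.82 [ 0.4951 -0.155   0.1015]
3089 [ 0.50094807 -0.15458039  0.12665348] [-0.15944406 -0.15340797 -0.14827764]
stand 0.85 [ 0.512  -0.01   -0.0009]
brake_grip 0.49 [ 0.5014 -0.152   0.107 ]
knob_grip 0.72 [ 0.4781 -0.0607  0.1128]
wheel 0.67 [ 0.5078 -0.0068  0.051 ]
pointer_tip 0.81 [0.5114 0.0739 0.0627]
gauge 0.5 [0.5156 0.1292 0.0166]
```

View pics/w4.png

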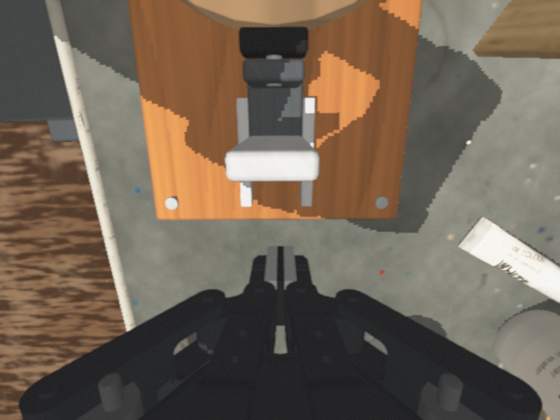

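The pad now meets the disc edge at about (273,27). The handle has moved up to (272,165), and the stand screws are where they were. The arm is clear of everything, so I'm handing in.

```bash
python3 -c "
from station import bot
print(bot.close_job())"
```

```text
the job is handed in; nothing more can be done
None
```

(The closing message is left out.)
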